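# Log and take a wall-thickness reading on a gearbox casting

### The arm

A 6-joint arm with a two-finger parallel gripper is mounted at the origin on the work surface. World frame = base frame: x ahead of the robot, y to its left, z up, the work surface at z = 0. Lengths are in m, angles in degrees, forces in N, time in s.
With the tool pointing down it reaches from about 0.35 to 0.85 m from the base axis. Payload 8.1 kg.
Tool frame: the origin (TCP) lies at the very end of the fingers, on their centre line; the grasp point (between the pads) lies 19 mm behind it; z points along the fingers, y is the line along which they close (so a half turn about z gives the same grasp; the last joint's range is limited). The gripper opens to 93 mm and grips with 3 to 60 N. Pads are 15 mm wide; open, the fingers measure 128 mm over their backs; the gripper's body (75 mm by 188 mm) begins 65 mm behind the grasp point.
Start: joints at [-74.106, 7.471, 85.268, -0, 87.261, -4.893], TCP at [0.213, -0.561, 0.219] pointing down, gripper open.
Joint ranges: [-169.43, 169.43], [-51.17, 129.36], [1.28, 143.12], [-76.62, 256.62], [0, 156.53], [-152.29, 152.29]. Speed limits (degrees/s): [136.94, 136.94, 159.86, 180, 180, 180].

### API

Orientations are given as [roll, pitch, yaw] about the fixed x, y, z axes, in that order (R = Rz(yaw) Ry(pitch) Rx(roll)).
In Python, from station import manip gives the robot as it stands.
- The arm moves only by the tool drive_tool, never from a script. Its argument "steps" is a list of rows, each a list of 5 numbers: the shift along the world's x, y, z in mm, then the turn about the world's z in degrees, then the opening, from 0 (shut) to 1 (fully open). In form: [[dx, dy, dz, roll, claw], ...]. A call has 1 to 12 rows; each row is the pose to reach, as a shift and turn from the pose commanded when the call began; what a row does not reach only later rows make up. A row lasts 1/8 s, in which the tool goes at most 62.5 mm and 10.7 degrees, less where a joint would pass 70% of its speed; a pose out of reach is approached as far as the arm can. A call with a gripper value outside its range is refused whole. The fingers move at their own pace and stop on an object; "grip_force" is the grip in N (left out, the last holds). Time passes only in rows, so rows that repeat a pose let the fingers close. It gives the time, the measured TCP pose, the force, the opening and the grip force at its end, in the units of the state.
- manip.state(): the state, without advancing time (a new reading comes with each control period).
- manip.read_camera(name): name is "scene" or "side" or "wrist"; returns (picture, depth): 420x560x3 uint8, red, green, blue; 420x560 float32, m along the optical axis (not along the pixel's ray), 0 where there is no reading.
- manip.get_calibration(name): a dict with "K" (3x3 intrinsics, pixels), "cam_to_world" (4x4, takes a point from camera to world coordinates); the wrist camera has in their place "hand_eye" (4x4, takes a point from camera to tool coordinates, whose origin is the TCP and whose axes are the flange's). Camera axes: x right, y up, looking along -z (the intrinsics and any distortion apply to the point x, -y, -z); pixel columns grow to the right and rows downward; lengths in m; the calibration is good to about 2 mm. A picture is of the moment at which its call begins: read the wrist's pose just before it. get_calibration takes no time and is no camera call.
- manip.finish_job(): hands the job in; it is judged then, once.
The state is a dict: "t": time; "qpos": joint angles; "joint_velocities": joint speeds; "joint_torque": joint torques, N m; "position": TCP position; "orientation": TCP orientation; "contact_force": force on the tool from outside, world axes, zero at the start; "wrist_torque": the same for the moment, N m; "gripper_width": opening from 0.0 (shut) to 1.0 (fully open); "finger_force": force on a finger pad.
Only numpy, scipy, OpenCV 4.12 (cv2) and the standard library are available. Lean on these libraries where they do the work, as an engineer would, in place of code of your own. Each camera call takes 0.05 s, during which the arm holds its last target. There are 200 camera calls.

### The job

Take the thickness probe out of its holder and, holding it still about 10 cm off, point its nose at the middle of the barcode label on the tag stand for about a second to log the job. Then set the probe's nose on the centre of the round bright pad on the gearbox, square to the pad's sloping face, and press gently until the spring nose is about half-way in. Finish while still holding the probe there, in the gripper, and leave the other things on the bench alone.

Things in the scene. Friction and masses are not known exactly. Their poses are not given: they have to be found in the camera images.
- probe: Thickness probe, 164 mm long, 0.25 kg, straight along z, upright in the holder at the start. Origin: centre of the underside of its collar (diameter 44, 8 thick), which rests on the holder's top. z 8 to 78 mm: grey square grip 28 x 28, flats facing x and y; cap to z 84. Below: sleeve, diameter 18, to z -55, then spring nose, diameter 10, to z -80. Measures and scans along -z, out of the nose.
- nose (a joint): How far the spring nose is pushed into the probe, m: 0 = fully out, 0.012 = fully in. Spring: 1.2 N to start moving, 400 N/m after that (about 3.6 N half-way in, 6 N fully in).
- nose_end (a point): The end of the probe's ball nose (ball radius 5 mm), on the probe's axis.
- holder: Fixed upright aluminium tube that holds the probe, outside diameter 52, 95 mm high, bore 30 mm, on a dark disc of diameter 90 and 10 mm thick. Origin: centre of its underside on the bench. The probe lifts straight up out of it; its nose is clear after 80 mm.
- tag_stand: Fixed small stand with an aluminium plate 70 x 90 mm sloping 0.35 rad down towards its own -x, highest point about 68 mm. Origin: centre of its underside on the bench.
- label: White label with a black barcode, 54 x 74 mm, on the sloping plate of the tag stand. Origin: middle of the label, on its face, 55 mm above the bench; z points straight out of its face (0.35 rad from vertical, leaning to the tag stand's -x).
- gearbox: Fixed grey cast gearbox, foot 150 (x) x 110 (y) mm, with a round bearing hump across its +x half (top 94 mm above the bench, breather to 102 mm) and a shaft stub reaching 76 mm out to -y. A round boss of diameter 46 leans out of its top to -x and carries the bright pad. Origin: centre of its underside on the bench.
- pad: Round bright steel pad, diameter 30, 4 mm proud of the gearbox's sloping boss, with a small dark dot at its centre: where to measure. Origin: centre of its face, 110 mm above the bench and 30 mm to the gearbox's -x from its origin; z points straight out of its face (0.35 rad from vertical, leaning to the gearbox's -x).
- wrench: Bystander: wrench lying on the bench, 160 mm. Leave alone.
- screwdriver: Bystander: screwdriver lying on the bench, 180 mm. Leave alone.
- socket: Bystander: steel socket standing on the bench, diameter 28, 50 mm high. Leave alone.
- extension: Bystander: steel extension bar lying across the bench at the back, about 160 mm. Leave alone.
- spray_can: Bystander: spray can standing at the back, diameter 64, 170 mm high. Leave alone.
- battery: Bystander: black tool battery at the robot's left, 75 x 115 mm, 68 mm high. Leave alone.
- bolt_tray: Bystander: open red bolt tray at the robot's right, 100 x 140 mm, 35 mm high. Leave alone.
Things that resemble listed ones, but are neither listed nor needed, are in the scene too. What is shaped like the tag_stand but green is not meant.

How it is judged:
By the outcome, as a careful person would: the job done as asked, in the order asked, and still so for the second after the job is handed in, while the arm keeps its last pose, push and grip.
It also fails if it takes over 51 s, if anything falls off the work surface, if the arm or the gripper's body presses on something with over 40 N, if the wrist force passes 120 N, or if a joint passes its speed limit or range.

## Working session

There is one attempt and no reset: what is moved stays moved. The work goes in short steps, Python scripts to look and compute and a tool call to move; the robot and the scene stay as the last step left them, time stands still between calls to the robot, and variables do not carry over. Pictures are saved under pics/ and viewed, at most 10 in all, crops included, and the job is handed in when it is done.

Besides the shell and the picture viewer there is one more tool, called by a JSON object that holds its "name" and its "arguments". drive_tool: Moves the arm, as the interface text tells. Its arguments: {"type":"object","properties":{"steps":{"type":"array","items":{"type":"array","items":{"type":"number"}}},"grip_force":{"type":"number"}},"required":["steps"]}

```bash
mkdir -p pics; ls; cat > h.py <<'E'
import numpy as np, cv2, pickle
from station import manip
from scipy.spatial.transform import Rotation as R
def snap(n,tag):
    s=manip.state(); im,d=manip.read_camera(n); c=manip.get_calibration(n)
    if 'cam_to_world' in c: T=np.array(c['cam_to_world'])
    else:
        W=np.eye(4); W[:3,:3]=R.from_euler('xyz',s['orientation'],degrees=True).as_matrix(); W[:3,3]=s['position']
        T=W@np.array(c['hand_eye'])
    o=dict(im=im,d=d,K=np.array(c['K']),T=T,c=c); pickle.dump(o,open(tag+'.pkl','wb'))
    cv2.imwrite(f'pics/{tag}.png',im[:,:,::-1]); return o
def load(tag): return pickle.load(open(tag+'.pkl','rb'))
def ray(o,u,v):
    k=o['c'].get('distortion',o['c'].get('dist'))
    p=cv2.undistortPoints(np.array([[[u,v]]],float),o['K'],None if k is None else np.array(k,float))[0,0]
    return o['T'][:3,3],o['T'][:3,:3]@np.array([p[0],-p[1],-1])
def onz(o,u,v,z):
    c,r=ray(o,u,v); return c+r*(z-c[2])/r[2]
def dep(o,u,v):
    c,r=ray(o,u,v); return c+r*o['d'][int(round(v)),int(round(u))]
def cloud(o):
    v,u=np.mgrid[:420,:560]; k=o['c'].get('distortion',o['c'].get('dist'))
    p=cv2.undistortPoints(np.stack([u,v],-1).reshape(-1,1,2).astype(float),o['K'],None if k is None else np.array(k,float)).reshape(420,560,2)
    r=np.dstack([p[...,0],-p[...,1],-np.ones((420,560))])@o['T'][:3,:3].T
    return o['T'][:3,3]+r*o['d'][...,None]
def tri(a,b):
    A=[];B=[]
    for c,r in (a,b):
        r=r/np.linalg.norm(r); P=np.eye(3)-np.outer(r,r); A.append(P); B.append(P@c)
    return np.linalg.solve(sum(A),sum(B))
E
python3 - <<'E'
from h import *
for n in('scene','side','wrist'):
    o=snap(n,n+'0'); print(n,list(o['c'].keys()),o['K'].round(1).tolist(),o['T'].round(3).tolist(), {k:v for k,v in o['c'].items() if 'dist' in k})
print(manip.state())
E
```

```text
pics
scene ['K', 'cam_to_world'] [[420.7, 0.0, 279.3], [0.0, 420.7, 213.2], [0.0, 0.0, 1.0]] [[0.49, -0.592, 0.64, 1.326], [0.872, 0.336, -0.356, -0.42], [-0.004, 0.732, 0.681, 0.918], [0.0, 0.0, 0.0, 1.0]] {}
side ['K', 'cam_to_world'] [[398.3, 0.0, 273.8], [0.0, 398.3, 208.9], [0.0, 0.0, 1.0]] [[-0.991, 0.074, -0.108, 0.455], [-0.129, -0.687, 0.715, 0.823], [-0.021, 0.723, 0.69, 0.891], [0.0, 0.0, 0.0, 1.0]] {}
wrist ['K', 'hand_eye'] [[292.9, 0.0, 279.5], [0.0, 292.9, 210.0], [0.0, 0.0, 1.0]] [[0.354, 0.893, 0.279, 0.29], [-0.935, 0.339, 0.103, -0.531], [-0.002, -0.297, 0.955, 0.385], [0.0, 0.0, 0.0, 1.0]] {}
{'t': 0.15, 'qpos': array([-7.41072908e+01,  7.50506071e+00,  8.53131920e+01,  5.81483885e-04,
        8.72605773e+01, -4.89300188e+00]), 'joint_velocities': array([-0.01687147, -0.12179278, -0.06988989, -0.03994971, -0.00294776,
        0.08561109]), 'joint_torque': array([-2.50595413e-04, -5.60478830e+01, -4.92331338e+01,  7.68374652e-02,
        3.06226895e-02, -1.03015234e-04]), 'position': array([ 0.2128346 , -0.56053603,  0.21784636]), 'orientation': array([-1.79921507e+02, -7.30248449e-03,  2.07856778e+01]), 'contact_force': array([-0.98986967,  0.06696321,  0.36454938]), 'wrist_torque': array([0.00952521, 0.0256132 , 0.01022546]), 'finger_force': 0.0, 'gripper_width': 1.000567038450295}
```

View pics/scene0.png

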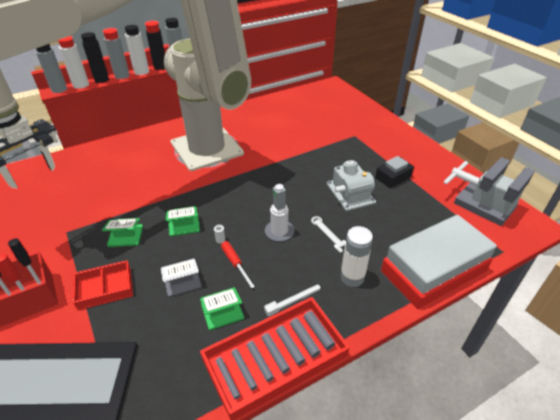

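View pics/side0.png

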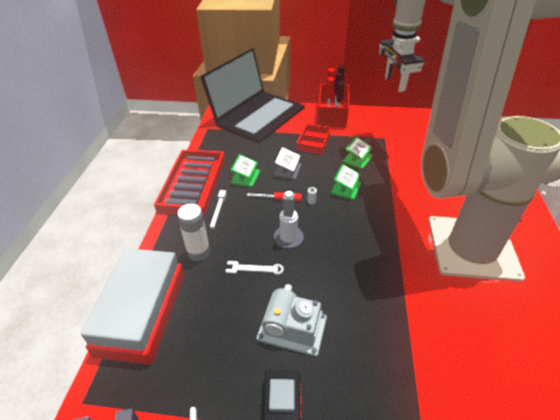

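Scene view: probe in holder at (280,200), grey tag stand at (182,273), with green look-alikes at (124,228), (183,217) and (222,305); gearbox at (352,185). Side view: probe (288,215), grey stand (288,160), gearbox (295,315). The only things that resemble the probe are the spray can and the socket. My choices are the grey stand and the probe in the disc-based holder. I'll check them with one close crop.

```bash
python3 - <<'E'
from h import *
rows=[]
for t,cs in(('scene0',[(280,205),(182,273),(352,182)]),('side0',[(289,218),(288,160),(296,312)])):
    o=load(t); C=cloud(o)
    rows.append(np.hstack([cv2.resize(o['im'][v-33:v+33,u-30:u+30],None,fx=4.4,fy=4.4,interpolation=cv2.INTER_CUBIC) for u,v in cs]))
    for u,v in cs: print(t,u,v,C[v,u].round(3), C[v,u-3:u+4].round(3)[:,2])
cv2.imwrite('pics/crop1.png',np.vstack(rows)[:,:,::-1])
E
```

```text
scene0 280 205 [0.552 0.013 0.125] [0.126 0.124 0.125 0.125 0.12  0.119 0.118]
scene0 182 273 [ 0.596 -0.304  0.062] [0.059 0.062 0.061 0.062 0.064 0.065 0.063]
scene0 352 182 [0.534 0.283 0.089] [0.092 0.089 0.089 0.089 0.086 0.087 0.091]
side0 289 218 [0.532 0.039 0.103] [0.102 0.102 0.103 0.103 0.104 0.104 0.102]
side0 288 160 [ 0.569 -0.294  0.054] [0.062 0.058 0.058 0.054 0.052 0.051 0.051]
side0 296 312 [0.485 0.337 0.106] [0.097 0.1   0.104 0.106 0.108 0.109 0.108]
```

View pics/crop1.png

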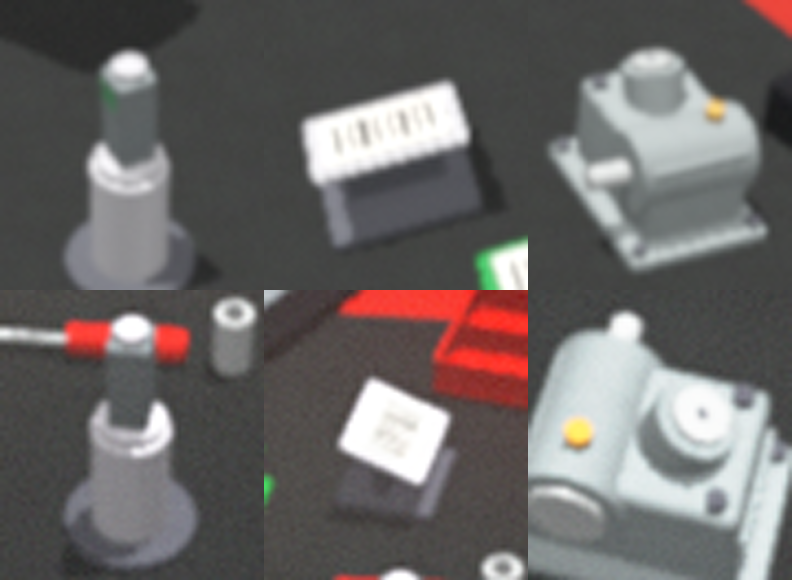

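Crop confirms it: scene/side show the probe with its cap at (279.5,187)/(289,194), the grey stand with its white barcode label, and the pad dot at (351,162.5)/(305.3,307).

```bash
python3 - <<'E'
from h import *
S=load('scene0');D=load('side0')
print('cap',tri(ray(S,279.5,186.8),ray(D,288.8,194.1)).round(4))
print('pad',tri(ray(S,350.9,162.6),ray(D,305.3,307)).round(4))
for o,c in((S,(182,273)),(D,(288,160))):
    hsv=cv2.cvtColor(o['im'],cv2.COLOR_RGB2HSV); m=((hsv[...,1]<40)&(hsv[...,2]>150)).astype(np.uint8)
    m=cv2.morphologyEx(m,cv2.MORPH_CLOSE,np.ones((5,5),np.uint8))
    n,l,st,ce=cv2.connectedComponentsWithStats(m); 
    i=min(range(1,n),key=lambda i:np.hypot(*(ce[i]-c)) if st[i,4]>100 else 1e9)
    P=cloud(o)[l==i]; u,s,vt=np.linalg.svd(P-P.mean(0),full_matrices=False); nn=vt[2]*np.sign(vt[2,2])
    b=cv2.minAreaRect(np.argwhere(l==i)[:,::-1].astype(np.float32))
    print('label',ce[i],st[i],P.mean(0).round(3),nn.round(3),onz(o,*ce[i],.055).round(4))
C=cloud(D)
# pad plane, from side cloud around the dot
P=C[302:311,301:310].reshape(-1,3); _,s,vt=np.linalg.svd(P-P.mean(0)); print('padN',vt[2]*np.sign(vt[2,2]),P.mean(0))
# gearbox foot direction by points of low height
g=(C[...,2]>.004)&(C[...,2]<.2)&(abs(C[...,0]-.5)<.13)&(abs(C[...,1]-.29)<.12)&(D['d']>0)
print('gb rect',cv2.minAreaRect(C[g][:,:2].astype(np.float32)))
print('hand_eye',np.array(load('wrist0')['c']['hand_eye']).round(3).tolist())
E
```

```text
cap [0.5345 0.0213 0.1758]
pad [0.4668 0.3238 0.1075]
label [178.78637201 269.68692449] [161 259  38  23 543] [ 0.575 -0.306  0.056] [-0.724  0.105  0.682] [ 0.5749 -0.3063  0.055 ]
label [287.27559055 158.77690289] [275 147  25  24 381] [ 0.573 -0.305  0.051] [-0.434 -0.183  0.882] [ 0.5721 -0.299   0.055 ]
padN [ 0.44541295 -0.74982012  0.48926178] [0.46622486 0.3276979  0.1196673 ]
gb rect ((0.500523030757904, 0.2912932336330414), (0.23845812678337097, 0.25143522024154663), 88.69017791748047)
hand_eye [[-0.001, 0.955, 0.297, 0.083], [1.0, 0.0, 0.001, -0.001], [0.001, 0.297, -0.955, -0.167], [0.0, 0.0, 0.0, 1.0]]
```

```bash
python3 - <<'E'
from h import *
C=cloud(load('scene0'));D=cloud(load('side0'))
for u,v in((18,248),(30,268),(5,270),(45,290),(100,285),(124,228),(205,300)): print((u,v),C[v,u].round(3))
for u,v in((340,72),(330,90),(345,110)): print('side',(u,v),D[v,u].round(3))
E
```

```text
(18, 248) [ 0.413 -0.637  0.165]
(30, 268) [ 0.402 -0.641  0.08 ]
(5, 270) [ 0.456 -0.675  0.149]
(45, 290) [ 0.481 -0.621  0.064]
(100, 285) [ 0.475 -0.503  0.002]
(124, 228) [ 0.361 -0.393  0.067]
(205, 300) [ 0.694 -0.281  0.048]
side (340, 72) [ 0.405 -0.759  0.166]
side (330, 90) [ 0.44  -0.655  0.138]
side (345, 110) [ 0.375 -0.615  0.076]
```

{"name": "drive_tool", "arguments": {"steps": [[30,60,0,10,1],[80,100,0,20,1],[130,140,0,30,1],[180,170,0,40,1],[230,190,0,50,1],[280,210,0,60,1],[330,228,-20,69,1],[360,228,-50,69,1],[360,228,-50,69,1],[360,228,-50,69,1]]}}

```text
t: 1.4
position: [0.5725, -0.333, 0.1687]
orientation: [-180.0, -0.0, 89.8]
contact_force: [-0.2, -1.0, 0.2]
gripper_width: 1.001
finger_force: 0.0
```

```bash
python3 - <<'E'
from h import *
o=snap('wrist','w1'); s=manip.state(); print(s['t'],s['position'],s['orientation'])
E
```

```text
1.45 [ 0.572669   -0.3335629   0.16977302] [1.79954061e+02 4.70719609e-02 8.97497924e+01]
```

View pics/w1.png

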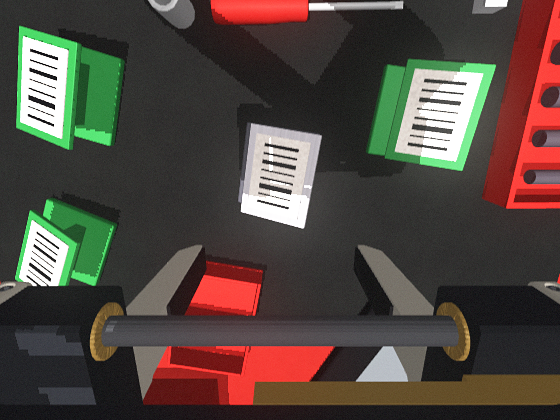

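Wrist view: grey stand's label in the middle at about (279,173), with green look-alikes at (62,88), (432,112) and (70,245).

```bash
python3 - <<'E'
from h import *
o=load('w1'); im=o['im'].astype(int); C=cloud(o)
v,u=np.mgrid[:420,:560]
m=((abs(C[...,0]-.573)<.08)&(abs(C[...,1]+.303)<.08)&(C[...,2]>.03)&(C[...,2]<.08)&(v<232)).astype(np.uint8)
m=cv2.morphologyEx(m,cv2.MORPH_OPEN,np.ones((5,5),np.uint8))
cs=max(cv2.findContours(m,0,2)[0],key=cv2.contourArea); r=cv2.minAreaRect(cs); print('box',r,cv2.boxPoints(r).round(1).tolist())
P=C[cv2.erode(m,np.ones((5,5),np.uint8))>0]
for _ in range(3):
    c=P.mean(0); n=np.linalg.svd(P-c,full_matrices=False)[2][2]; n*=np.sign(n[2]); P=P[abs((P-c)@n)<.003]
print('plane',c.round(4),n.round(3),'tilt',np.degrees(np.arccos(n[2])),'az',np.degrees(np.arctan2(n[1],n[0])))
q=cv2.approxPolyDP(cs,6,True)[:,0]; 
for p in q:
    a,b=ray(o,*p); X=a+b*((c-a)@n)/(b@n); print(p,X.round(4))
# label: bright low-sat or bars inside the mask
g=cv2.cvtColor(o['im'],cv2.COLOR_RGB2GRAY); print('bars')
b=((g<70)&(cv2.erode(m,np.ones((9,9),np.uint8))>0)); p=np.argwhere(b)[:,::-1]
rr=cv2.minAreaRect(p.astype(np.float32)); print(rr); a,d=ray(o,*rr[0]); print((a+d*((c-a)@n)/(d@n)).round(4))
E
```

```text
box ((278.09356689453125, 175.7119140625), (71.70628356933594, 94.23765563964844), 9.86580753326416) [[234.6999969482422, 216.0], [250.8000030517578, 123.0999984741211], [321.5, 135.39999389648438], [305.29998779296875, 228.3000030517578]]
plane [ 0.5711 -0.3005  0.0564] [-0.336  0.054  0.94 ] tilt 19.916139671426578 az 170.8020362970688
[251 124] [ 0.5447 -0.2538  0.0442]
[241 211] [ 0.5314 -0.3407  0.0445]
[304 227] [ 0.5953 -0.35    0.0679]
[320 136] [ 0.6078 -0.264   0.0674]
bars
((277.349609375, 176.17300415039062), (32.68122482299805, 60.9371337890625), 7.305759906768799)
[ 0.5696 -0.3021  0.0559]
```

{"name": "drive_tool", "arguments": {"steps": [[0,30,40,0,1],[-10,80,70,0,1],[-20,140,70,0,1],[-30,200,70,0,1],[-38,260,70,0,1],[-38,315,70,0,1],[-38,323,70,0,1],[-38,323,70,0,1]]}}

```text
t: 2.45
position: [0.5351, -0.0105, 0.2401]
orientation: [179.9, 0.0, 89.8]
contact_force: [0.7, -0.7, -0.3]
gripper_width: 1.003
finger_force: 0.0
```

```bash
python3 - <<'E'
from h import *
o=snap('wrist','w2'); s=manip.state(); print(s['t'],s['position'],s['orientation'])
E
```

```text
2.5 [ 0.53515026 -0.01118388  0.23966378] [1.79900712e+02 4.72911069e-02 8.97432597e+01]
```

View pics/w2.png

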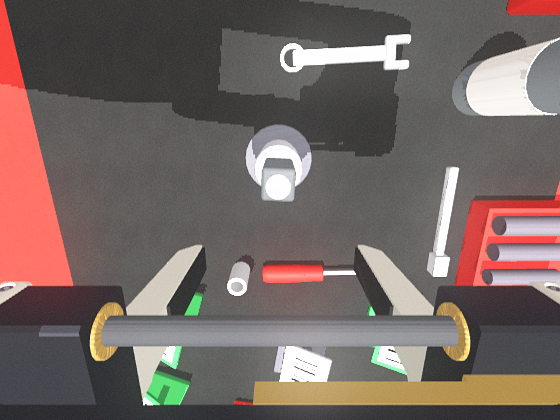

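Wrist view: cap at (278,184), on the square grip, whose flats are nearly aligned with the image.

```bash
python3 - <<'E'
from h import *
o=load('w2'); C=cloud(o); S=load('scene0'); D=load('side0')
m=(abs(C[...,0]-.5345)<.03)&(abs(C[...,1]-.021)<.03)&(C[...,2]>.168)&(C[...,2]<.2)
p=np.argwhere(m)[:,::-1].astype(np.float32); 
print(m.sum(),C[m][:,2].max(), np.percentile(C[m][:,2],[10,50,90]))
X=np.array([onz(o,*q,.173)[:2] for q in p],np.float32); r=cv2.minAreaRect(X*1000); print('grip',r)
g=cv2.cvtColor(o['im'],cv2.COLOR_RGB2GRAY)
cm=((g>200)&m).astype(np.uint8); q=np.argwhere(cm)[:,::-1]; print('cap px',q.mean(0),len(q),cv2.minEnclosingCircle(q.astype(np.float32)))
c=q.mean(0)
print('tri',tri(ray(o,*c),ray(S,279.5,186.8)).round(4),tri(ray(o,*c),ray(D,288.8,194.1)).round(4),onz(o,*c,.179).round(4))
cv2.imwrite('pics/w2c.png',cv2.resize(o['im'][120:220,220:340],None,fx=6,fy=6,interpolation=cv2.INTER_CUBIC)[:,:,::-1])
E
```

```text
1144 0.1814402354536502 [0.17234893 0.17448084 0.18031406]
grip ((533.2928466796875, 22.258495330810547), (28.199932098388672, 27.572063446044922), 88.6871566772461)
cap px [278.02316602 183.96911197] 777 ((278.9576416015625, 183.3533477783203), 20.247621536254883)
tri [0.5332 0.0226 0.174 ] [0.5337 0.0238 0.1784] [0.5334 0.0239 0.179 ]
```

View pics/w2c.png

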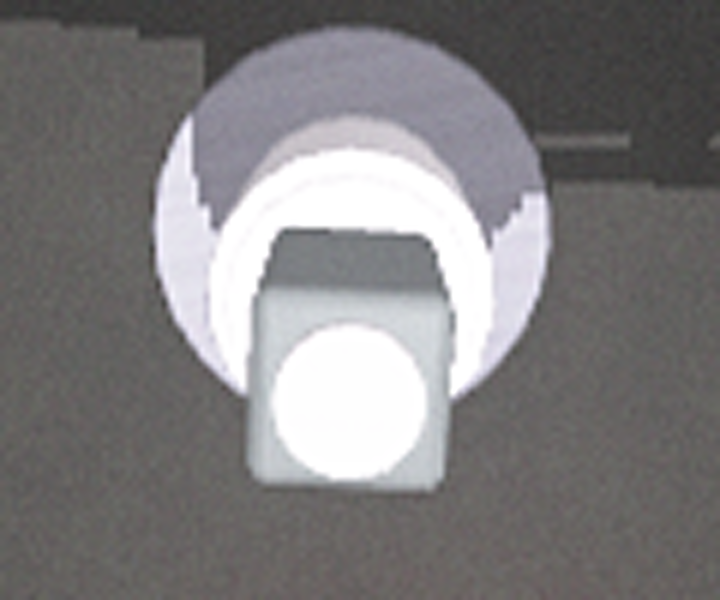

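{"name": "drive_tool", "arguments": {"steps": [[-2,33,0,-1,1],[-2,33,-40,-1,1],[-2,33,-80,-1,1],[-2,33,-110,-1,1],[-2,33,-119,-1,1],[-2,33,-119,-1,0.2],[-2,33,-119,-1,0.2],[-2,33,-119,-1,0.2],[-2,33,-119,-1,0.2],[-2,33,-119,-1,0.2],[-2,33,-119,-1,0.2]], "grip_force": 15}}

```text
t: 3.88
position: [0.533, 0.0231, 0.1197]
orientation: [180.0, 0.0, 88.8]
contact_force: [0.1, -0.4, -0.0]
gripper_width: 0.402
finger_force: 0.0
```

{"name": "drive_tool", "arguments": {"steps": [[0,0,0,0,0],[0,0,0,0,0],[0,0,0,0,0],[0,0,0,0,0],[0,0,0,0,0],[0,0,0,0,0]], "grip_force": 20}}

```text
t: 4.62
position: [0.5331, 0.0231, 0.1197]
orientation: [180.0, -0.0, 88.8]
contact_force: [1.8, 1.2, -0.6]
gripper_width: 0.304
finger_force: 19.9
```

Gripped. Lift 62 mm, leaving the nose about 18 mm in the bore, then drag sideways (+y) to pivot the probe in the pads.

{"name": "drive_tool", "arguments": {"steps": [[0,0,15,0,0],[0,0,30,0,0],[0,0,45,0,0],[0,0,62,0,0],[0,0,62,0,0],[0,6,62,0,0],[0,10,62,0,0],[0,14,62,0,0]], "grip_force": 15}}

```text
t: 5.62
position: [0.5326, 0.0369, 0.1809]
orientation: [-179.9, 0.1, 88.8]
contact_force: [0.4, -2.6, -3.1]
gripper_width: 0.301
finger_force: 15.0
```

{"name": "drive_tool", "arguments": {"steps": [[0,4,0,0,0],[0,8,0,0,0],[0,12,0,0,0],[0,16,0,0,0],[0,20,0,0,0],[0,20,0,0,0]], "grip_force": 15}}

```text
t: 6.38
position: [0.533, 0.0575, 0.1818]
orientation: [180.0, -0.0, 88.8]
contact_force: [-0.1, -1.4, -5.0]
gripper_width: 0.301
finger_force: 15.0
```

```bash
python3 - <<'E'
from h import *
o=snap('side','s1'); o2=snap('scene','c1')
a=cv2.resize(o['im'][140:260,230:350],None,fx=3.3,fy=3.3); b=cv2.resize(o2['im'][120:240,220:340],None,fx=3.3,fy=3.3)
cv2.imwrite('pics/crop2.png',np.hstack([a,b])[:,:,::-1])
E
```

```text
(no output)
```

View pics/crop2.png

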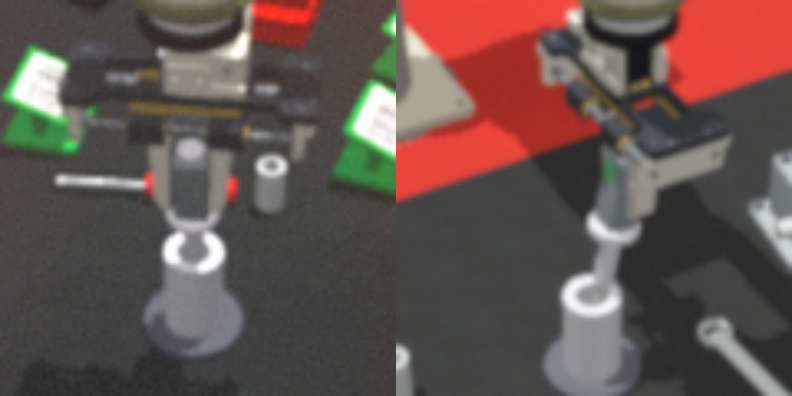

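The probe pivots in the grip, with the nose on the holder rim and the top leaning +y. Finishing the lean.

{"name": "drive_tool", "arguments": {"steps": [[0,4,0,0,0],[0,8,0,0,0],[0,12,0,0,0],[0,15,0,0,0],[0,15,0,0,0],[0,15,0,0,0]], "grip_force": 15}}

```text
t: 7.22
position: [0.533, 0.0723, 0.1818]
orientation: [180.0, -0.0, 88.8]
contact_force: [0.1, -2.4, -2.9]
gripper_width: 0.303
finger_force: 15.0
```

{"name": "drive_tool", "arguments": {"steps": [[0,0,0,0,0],[0,-2,8,0,0],[0,-2,25,0,0],[0,-2,45,0,0],[0,-2,75,0,0],[0,-2,75,0,0],[0,-2,75,0,0]], "grip_force": 45}}

```text
t: 8.1
position: [0.5329, 0.0701, 0.2564]
orientation: [180.0, -0.0, 88.8]
contact_force: [0.5, -0.5, -3.5]
gripper_width: 0.301
finger_force: 45.0
```

```bash
python3 - <<'E'
from h import *
print(manip.state()['position'],manip.state()['orientation'])
o=snap('side','s2'); o2=snap('scene','c2'); w=snap('wrist','w3')
a=cv2.resize(o['im'][110:240,230:350],(390,422)); b=cv2.resize(o2['im'][100:230,220:340],(390,422))
cv2.imwrite('pics/crop3.png',np.hstack([a,b])[:,:,::-1])
E
```

```text
[0.53291754 0.07011517 0.25641318] [ 1.79993101e+02 -4.52947961e-03  8.87894059e+01]
```

View pics/crop3.png

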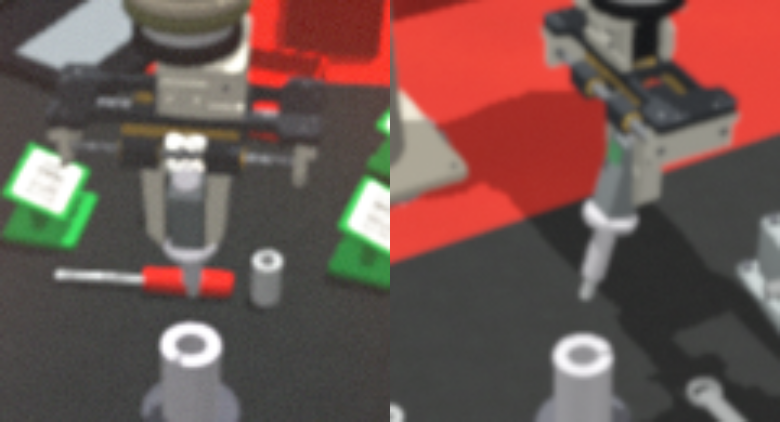

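View pics/w3.png

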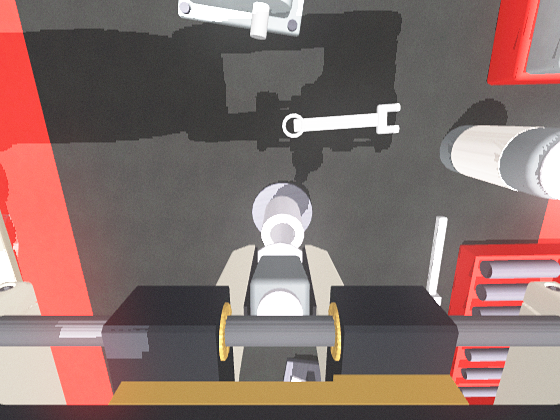

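Crop: the probe is clear of the holder and leaning, with the nose tip near scene (280,191) and side (289,201). The wrist picture shows the grip's front face at (281,275). Measuring the tilt from depth points.

```bash
cat > tilt.py <<'E'
from h import *
from scipy.optimize import least_squares
def fit(tags,G,az):
    """G grasp point, az lean azimuth deg; fit axis to sleeve depth points of each view"""
    a=np.radians(az); L=np.array([np.cos(a),np.sin(a),0]); Q=np.array([-np.sin(a),np.cos(a),0])
    d0=np.cos(.35)*np.array([0,0,1])+np.sin(.35)*L; out=[]
    for t in tags:
        o=load(t); P=cloud(o)[o['d']>0]; P=P[np.linalg.norm(P-G,axis=1)<.16]
        def f(x,P):
            d=np.array([0,0,1])*np.cos(x[2])*np.cos(x[3])+L*np.sin(x[2])*np.cos(x[3])+Q*np.sin(x[3]); c=G+x[0]*L+x[1]*Q
            w=P-c; s=w@d; return np.linalg.norm(w-np.outer(s,d),axis=1),s
        x=np.array([0,0,.35,0])
        for tol in(.012,.006,.004,.003):
            r,s=f(x,P); k=(s<-.05)&(s>-.097)&(abs(r-.009)<tol); Z=P[k]
            x=least_squares(lambda x:f(x,Z)[0]-.009,x,loss='soft_l1',f_scale=.001).x
        r,s=f(x,Z); print(t,len(Z),'off mm',(x[:2]*1e3).round(1),'tilt',np.degrees(x[2:]).round(2),'rms',np.std(r-.009)*1e3)
E
python3 - <<'E'
from tilt import *
G=np.array([.533,.0701,.2754]); fit(['s2','c2'],G,88.8)
# grip front face plane in wrist view
o=load('w3'); C=cloud(o)[258:282,262:300].reshape(-1,3); C=C[C[:,2]>.2]
for _ in range(3):
    c=C.mean(0); n=np.linalg.svd(C-c,full_matrices=False)[2][2]; n*=np.sign(n[1]); C=C[abs((C-c)@n)<.003]
print('face',c,n,len(C),'tilt',np.degrees(np.arctan2(-n[2],n[1])))
S=load('c2');D=load('s2'); print('tip',tri(ray(S,280,191.5),ray(D,289.4,200.9)))
E
```

```text
s2 44 off mm [-7.1 -0.9] tilt [19.09  0.88] rms 0.8462241629673181
c2 89 off mm [-10.1  -2.7] tilt [17.14 -1.92] rms 1.3811125701616678
face [0.53219111 0.0773725  0.28208253] [ 0.020766    0.9597158  -0.28020413] 910 tilt 16.275995359809095
tip [0.53192933 0.02482335 0.15494929]
```

Tilt is about 16.5–17° and the probe has slid roughly 8 mm along the pads, so the nose needs about 3.5° more. I'll put it back into the bore and drag a bit further.

{"name": "drive_tool", "arguments": {"steps": [[0,-2,-20,0,0],[0,-2,-45,0,0],[0,-2,-62,0,0],[0,-2,-75,0,0],[0,-2,-75,0,0]], "grip_force": 45}}

```text
t: 8.88
position: [0.5321, 0.068, 0.1801]
orientation: [-179.9, 0.0, 88.8]
contact_force: [-0.1, 0.3, -3.6]
gripper_width: 0.294
finger_force: 45.0
```

{"name": "drive_tool", "arguments": {"steps": [[0,0,0,0,0],[0,3,0,0,0],[0,6,0,0,0],[0,9,0,0,0],[0,11,0,0,0],[0,13,0,0,0],[0,13,0,0,0]], "grip_force": 15}}

```text
t: 9.75
position: [0.5329, 0.0812, 0.1816]
orientation: [-180.0, -0.0, 88.8]
contact_force: [0.5, -2.7, -3.2]
gripper_width: 0.299
finger_force: 15.0
```

```bash
cat >> tilt.py <<'E'
def face(tag,lo,az):
    o=load(tag); C=cloud(o)[258:282,262:300].reshape(-1,3); C=C[C[:,2]>lo]; a=np.radians(az); L=np.array([np.cos(a),np.sin(a),0])
    for _ in range(3):
        c=C.mean(0); n=np.linalg.svd(C-c,full_matrices=False)[2][2]; n*=np.sign(n@L); C=C[abs((C-c)@n)<.003]
    print('face',len(C),'axis pt',(c-.014*n).round(4),'tilt',np.degrees(np.arctan2(-n[2],n@L)).round(2)); return c-.014*n
E
python3 - <<'E'
from tilt import *
face('w3',.2,88.8)
p=manip.state()['position']; print(p); snap('wrist','w4'); face('w4',p[2]-.05,88.8)
E
```

```text
face 910 axis pt [0.5319 0.0639 0.286 ] tilt 16.27
[0.53291498 0.08118784 0.18161553]
face 909 axis pt [0.5324 0.0719 0.2067] tilt 19.49
```

{"name": "drive_tool", "arguments": {"steps": [[0,2,0,0,0],[0,2,0,0,0]], "grip_force": 15}}

```text
t: 10.05
position: [0.5329, 0.0832, 0.1816]
orientation: [-180.0, -0.0, 88.8]
contact_force: [1.2, -2.5, -3.5]
gripper_width: 0.298
finger_force: 15.0
```

{"name": "drive_tool", "arguments": {"steps": [[0,0,0,0,0],[0,0,0,0,0],[0,-3,8,0,0],[0,-3,30,0,0],[0,-3,60,0,0],[0,-3,90,0,0],[0,-3,90,0,0],[0,-3,90,0,0]], "grip_force": 50}}

```text
t: 11.05
position: [0.5326, 0.0802, 0.2706]
orientation: [-179.9, -0.0, 88.8]
contact_force: [-0.5, -0.1, -3.2]
gripper_width: 0.293
finger_force: 50.0
```

```bash
python3 - <<'E'
from tilt import *
p=manip.state()['position']; print(p); snap('wrist','w5'); snap('side','s3'); snap('scene','c3')
A=face('w5',p[2]-.05,88.8)
G=p+[0,0,.019]; fit(['s3','c3'],G,88.8)
# nose tip: brightest lowest blob near prediction
for t in('s3','c3'):
    o=load(t); d=np.array([0,np.sin(.35),np.cos(.35)])
    X=A-d*.13
    q=np.linalg.inv(o['T'])@np.r_[X,1]; print(t,'pred tip px',o['K'][0,0]*q[0]/-q[2]+o['K'][0,2], o['K'][1,1]*q[1]/q[2]+o['K'][1,2])
E
```

```text
[0.53258475 0.08017216 0.27062191]
face 909 axis pt [0.5321 0.0703 0.2945] tilt 19.87
s3 26 off mm [ 22.4 -28.1] tilt [ 31.95 -16.58] rms 1.4910426930677652
c3 71 off mm [-24.3 -11.3] tilt [20.77  0.22] rms 1.5178490400356748
s3 pred tip px 289.44074138903994 196.26951770623492
c3 pred tip px 280.37790608825765 186.70559861840604
```

```bash
python3 - <<'E'
from tilt import *
A=np.array([.5321,.0703,.2945]); d=np.array([0,np.sin(np.radians(19.9)),np.cos(np.radians(19.9))])
for t in('c3','s3','w5'):
    o=load(t); T=np.linalg.inv(o['T']); g=cv2.cvtColor(o['im'],cv2.COLOR_RGB2GRAY); print(t)
    for s in list(range(30,112,6))+list(range(112,142,2)):
        X=A-d*s/1000; q=T@np.r_[X,1]; u=o['K'][0,0]*q[0]/-q[2]+o['K'][0,2]; v=o['K'][1,1]*q[1]/q[2]+o['K'][1,2]
        iu,iv=int(round(u)),int(round(v))
        if 0<=iv<420: print(s,(iu,iv),g[iv,max(0,iu-5):iu+6].tolist(),'dd mm',int(1000*(o['d'][iv,iu]+q[2])) )
E
```

```text
c3
30 (292, 155) [136, 136, 135, 128, 112, 99, 95, 94, 94, 96, 108] dd mm -21
36 (291, 157) [139, 137, 135, 131, 116, 102, 95, 95, 95, 94, 95] dd mm -21
42 (290, 159) [217, 185, 153, 135, 121, 105, 96, 95, 94, 94, 94] dd mm -17
48 (289, 161) [215, 226, 226, 212, 181, 151, 138, 132, 123, 118, 113] dd mm -20
54 (289, 163) [174, 187, 194, 200, 205, 212, 214, 209, 192, 188, 186] dd mm -23
60 (288, 165) [72, 116, 149, 161, 168, 168, 164, 158, 156, 157, 159] dd mm -22
66 (287, 167) [67, 107, 141, 153, 157, 158, 153, 145, 124, 90, 76] dd mm -9
72 (287, 169) [124, 171, 181, 167, 158, 155, 146, 123, 82, 50, 44] dd mm -12
78 (286, 171) [100, 158, 190, 191, 178, 161, 150, 131, 90, 54, 44] dd mm -7
84 (285, 173) [96, 153, 188, 193, 185, 172, 154, 138, 105, 64, 46] dd mm -7
90 (285, 175) [140, 186, 194, 187, 175, 161, 144, 119, 75, 49, 43] dd mm -9
96 (284, 176) [97, 156, 189, 192, 183, 169, 155, 135, 102, 62, 44] dd mm -9
102 (283, 178) [71, 137, 186, 193, 185, 171, 157, 139, 105, 64, 46] dd mm -13
108 (283, 180) [59, 105, 155, 173, 168, 153, 138, 115, 72, 47, 43] dd mm -10
112 (282, 181) [48, 6
[... 4949 characters left out ...]
, 122, 123, 120, 121, 127, 119, 121] dd mm -98
126 (281, 263) [122, 124, 120, 121, 122, 123, 120, 121, 127, 119, 121] dd mm -100
128 (281, 263) [122, 124, 120, 121, 122, 123, 120, 121, 127, 119, 121] dd mm -102
130 (281, 263) [122, 124, 120, 121, 122, 123, 120, 121, 127, 119, 121] dd mm -104
132 (281, 262) [114, 113, 117, 114, 119, 117, 116, 111, 114, 117, 113] dd mm -99
134 (281, 262) [114, 113, 117, 114, 119, 117, 116, 111, 114, 117, 113] dd mm -101
136 (281, 262) [114, 113, 117, 114, 119, 117, 116, 111, 114, 117, 113] dd mm -103
138 (281, 262) [114, 113, 117, 114, 119, 117, 116, 111, 114, 117, 113] dd mm -105
140 (281, 261) [191, 194, 190, 196, 191, 196, 196, 193, 197, 193, 193] dd mm -99
```

Tilt is 19.9°, and the nose tip is 54.5 mm behind the TCP along the lean and 99 mm below it, which both views confirm. Moving to the label scan pose.

{"name": "drive_tool", "arguments": {"steps": [[0,-25,0,5,0],[-5,-65,0,14,0],[-10,-110,0,24,0],[-16,-155,0,34,0],[-22,-200,0,44,0],[-28,-245,0,54,0],[-34,-285,0,64,0],[-42,-320,0,73,0],[-48,-350,-12,80,0],[-50,-368,-22,82,0],[-50,-368,-22,82,0],[-50,-368,-22,82,0]], "grip_force": 50}}

```text
t: 12.7
position: [0.4829, -0.2873, 0.2492]
orientation: [180.0, -0.0, 170.7]
contact_force: [0.1, 0.4, -2.7]
gripper_width: 0.297
finger_force: 50.0
```

```bash
python3 - <<'E'
from tilt import *
s=manip.state(); p=s['position']; y=s['orientation'][2]; print(s['t'],p,s['orientation'])
w=snap('wrist','w6'); A=face('w6',p[2]-.05,y); 
L=np.array([np.cos(np.radians(y)),np.sin(np.radians(y)),0]); d=np.sin(np.radians(19.9))*L+np.cos(np.radians(19.9))*np.array([0,0,1])
tip=p-.0545*L-[0,0,.0993]; C=np.array([.570,-.302,.0555]); n=np.array([-.338,.0535,.940])
k=((tip-C)@n)/(d@n); print('A rel',(A-p)@L,A[2]-p[2],'tip',tip,'dist',k,'hit err mm',(tip-d*k-C)*1e3)
E
```

```text
12.7 [ 0.48286477 -0.28730425  0.24921573] [ 1.79952599e+02 -4.69519459e-02  1.70745635e+02]
face 909 axis pt [ 0.4924 -0.2881  0.2733] tilt 19.8
A rel -0.009502025375568521 0.024080050125637298 tip [ 0.53665541 -0.29606882  0.14991573] dist 0.10030345330376796 hit err mm [0.3522739  0.44065925 0.10158863]
```

{"name": "drive_tool", "arguments": {"steps": [[0,0,0,0,0],[0,0,0,0,0],[0,0,0,0,0],[0,0,0,0,0],[0,0,0,0,0],[0,0,0,0,0],[0,0,0,0,0],[0,0,0,0,0],[0,0,0,0,0],[0,0,0,0,0],[0,0,0,0,0],[0,0,0,0,0]]}}

```text
t: 14.25
position: [0.483, -0.2879, 0.2496]
orientation: [-180.0, 0.0, 170.8]
contact_force: [-0.1, 1.1, -2.3]
gripper_width: 0.3
finger_force: 50.0
```

{"name": "drive_tool", "arguments": {"steps": [[3,25,10,0,0],[6,75,10,-1,0],[9,130,10,-2,0],[12,188,10,-3,0],[15,246,10,-4,0],[18,304,10,-5,0],[21,362,10,-6,0],[24,420,10,-6,0],[27,478,10,-6,0],[30,530,10,-6,0],[34,575,5,-6,0],[34,600,0,-6,0]]}}

```text
t: 15.75
position: [0.5166, 0.3145, 0.2493]
orientation: [180.0, -0.0, 164.9]
contact_force: [-0.3, -0.8, -2.9]
gripper_width: 0.301
finger_force: 50.0
```

{"name": "drive_tool", "arguments": {"steps": [[0,0,0,0,0],[0,0,0,0,0],[0,0,0,0,0]]}}

```text
t: 16.12
position: [0.5173, 0.3111, 0.2501]
orientation: [180.0, 0.0, 164.7]
contact_force: [-0.4, 0.4, -3.2]
gripper_width: 0.295
finger_force: 50.0
```

```bash
python3 - <<'E'
from tilt import *
s=manip.state(); p=s['position']; y=s['orientation'][2]; print(s['t'],p,s['orientation'])
o=snap('wrist','w7'); A=face('w7',p[2]-.05,y); L=np.array([np.cos(np.radians(y)),np.sin(np.radians(y)),0]); print('A rel',(A-p)@L,A[2]-p[2])
q=np.linalg.inv(o['T'])@np.r_[.4668,.3238,.1075,1]; u=o['K'][0,0]*q[0]/-q[2]+o['K'][0,2]; v=o['K'][1,1]*q[1]/q[2]+o['K'][1,2]; print('pad px',u,v)
u,v=int(u),int(v); y0=max(0,v-75);x0=max(0,u-100); print('crop',x0,y0)
cv2.imwrite('pics/pad.png',cv2.resize(o['im'][y0:y0+150,x0:x0+200],None,fx=4,fy=4,interpolation=cv2.INTER_CUBIC)[:,:,::-1])
E
```

```text
16.125 [0.51731878 0.31112472 0.25007278] [1.79990046e+02 3.11606058e-02 1.64719709e+02]
face 908 axis pt [0.5266 0.3093 0.2741] tilt 19.87
A rel -0.009445579469427989 0.02405532209192146
pad px 278.1439453435785 150.9992271027161
crop 178 75
```

View pics/pad.png

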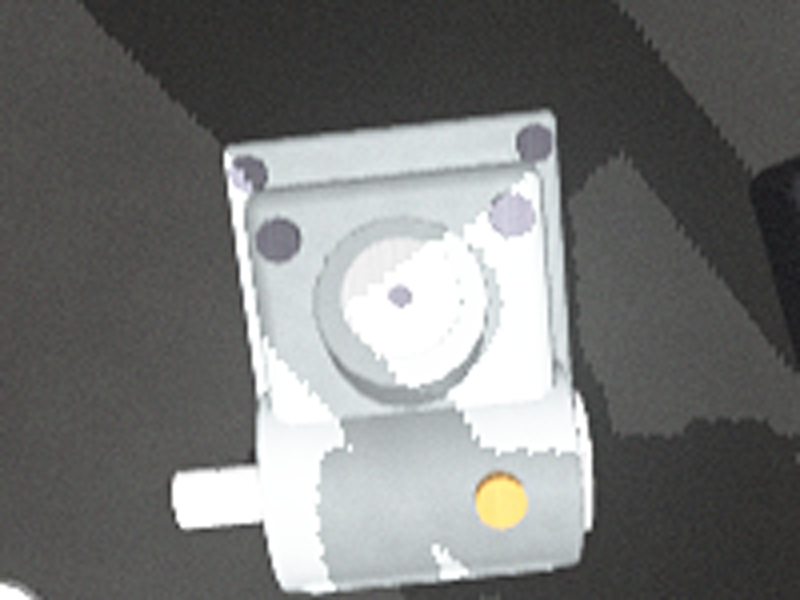

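Wrist crop: pad dot at crop (400,296), i.e. image (277.6,148.6). The foot's edges are turned about 6° in the picture.

```bash
python3 - <<'E'
from tilt import *
o=load('w7'); C=cloud(o); S=load('scene0');D=load('side0')
v,u=np.mgrid[:420,:560]; m=(np.hypot(u-278.5,v-150)<14)&(o['d']>0); P=C[m]
for _ in range(4):
    c=P.mean(0); n=np.linalg.svd(P-c,full_matrices=False)[2][2]; n*=np.sign(n[2]); P=P[abs((P-c)@n)<.002]
print(len(P),c.round(4),n.round(3),'tilt',np.degrees(np.arccos(n[2])),'az',np.degrees(np.arctan2(n[1],n[0])))
a,r=ray(o,277.6,148.6); print('dot on plane',(a+r*((c-a)@n)/(r@n)).round(4))
print('tri',tri(ray(o,277.6,148.6),ray(D,305.3,307)).round(4),tri(ray(o,277.6,148.6),ray(S,350.9,162.6)).round(4), onz(o,277.6,148.6,.11).round(4))
for e in(((226,148),(553,112)),((226,148),(262,405)),((553,112),(570,392))):
    X=[onz(o,178+x/4,75+y/4,.008) for x,y in e]; w=X[1]-X[0]; print('foot edge',np.degrees(np.arctan2(w[1],w[0])).round(1),np.linalg.norm(w).round(3))
E
```

```text
598 [0.4654 0.3244 0.1112] [-0.332  0.058  0.942] tilt 19.67580926484172 az 169.99519799814362
dot on plane [0.464  0.324  0.1107]
tri [0.4648 0.3239 0.1095] [0.4655 0.325  0.1053] [0.4641 0.324  0.11  ]
foot edge 80.6 0.108
foot edge -9.5 0.086
foot edge -9.5 0.093
```

{"name": "drive_tool", "arguments": {"steps": [[-25,5,0,1,0],[-60,12,0,3,0],[-90,18,0,5,0],[-112,23,0,6,0],[-120,24,-3,6,0],[-120,24,-3,6,0],[-114,23,-18,6,0],[-112,23,-26,6,0],[-112,23,-26,6,0],[-112,23,-26,6,0]]}}

```text
t: 17.42
position: [0.4051, 0.335, 0.2235]
orientation: [-180.0, -0.0, 170.8]
contact_force: [0.1, -0.9, -2.6]
gripper_width: 0.297
finger_force: 50.0
```

```bash
python3 - <<'E'
from tilt import *
s=manip.state(); p=s['position']; y=s['orientation'][2]; print(s['t'],p,s['orientation'],s['contact_force'])
L=np.array([np.cos(np.radians(y)),np.sin(np.radians(y)),0]); Q=np.array([-L[1],L[0],0]); d=np.sin(.3475)*L+np.cos(.3475)*np.array([0,0,1])
tip=p-.0542*L-[0,0,.0993]; pad=np.array([.4641,.324,.110]); e=tip-pad; U=np.cross(Q,d)
print('tip err: along axis',e@d*1e3,'slope',e@U*1e3,'Q',e@Q*1e3)
for t in('scene','side'):
    o=snap(t,t+'9'); T=np.linalg.inv(o['T']); g=cv2.cvtColor(o['im'],cv2.COLOR_RGB2GRAY)
    pr=lambda X:(lambda q:(o['K'][0,0]*q[0]/-q[2]+o['K'][0,2],o['K'][1,1]*q[1]/q[2]+o['K'][1,2]))(T@np.r_[X,1])
    print(t,'tip',np.round(pr(tip),1),'s-30',np.round(pr(tip+d*.03),1),'pad',np.round(pr(pad),1))
    u,v=map(int,np.round(pr(tip)));
    for r in range(v-12,v+14): print(r,g[r,u-14:u+15].tolist())
E
```

```text
17.425 [0.40513091 0.33497058 0.22352021] [-1.79985804e+02 -1.72275824e-02  1.70766576e+02] [ 0.06236429 -0.86529972 -2.59705481]
tip err: along axis 15.333598042243553 slope 0.5780412761911066 Q -1.3664318562946425
scene tip [350.1 156.6] s-30 [349.6 147.6] pad [350.1 161.3]
145 [69, 68, 68, 69, 68, 69, 69, 69, 69, 74, 96, 130, 150, 161, 165, 157, 128, 86, 68, 66, 67, 66, 67, 67, 67, 68, 67, 68, 69]
146 [68, 69, 69, 69, 68, 68, 69, 69, 69, 74, 96, 130, 150, 160, 165, 158, 130, 88, 68, 66, 67, 68, 65, 66, 68, 68, 67, 67, 68]
147 [67, 69, 68, 68, 69, 69, 69, 69, 70, 74, 94, 127, 148, 160, 165, 158, 132, 90, 69, 67, 68, 67, 67, 68, 67, 69, 67, 69, 67]
148 [68, 69, 68, 68, 69, 69, 69, 69, 70, 72, 90, 122, 146, 159, 164, 157, 131, 90, 69, 70, 69, 69, 68, 67, 68, 68, 69, 68, 68]
149 [68, 67, 67, 67, 68, 68, 69, 68, 68, 71, 84, 113, 138, 153, 157, 148, 121, 83, 69, 69, 69, 68, 68, 67, 69, 68, 67, 68, 67]
150 [68, 68, 67, 67, 68, 69, 68, 69, 67, 70, 76, 95, 123, 143, 148, 130, 96, 72, 69, 68, 67, 67, 68, 68, 66, 67, 67, 68, 68]
151 [68, 67, 67, 67, 66, 66, 66, 67, 67, 67, 70, 82, 110, 138, 
[... 5699 characters left out ...]
, 135, 130, 131, 133, 132, 135, 136, 136, 143, 147, 143, 142, 137, 137, 119, 113, 145, 168, 166, 146, 122]
315 [111, 110, 111, 112, 129, 150, 164, 148, 133, 131, 134, 131, 137, 133, 127, 127, 129, 142, 152, 149, 143, 131, 120, 114, 128, 143, 139, 133, 131]
316 [110, 106, 108, 105, 109, 113, 124, 123, 121, 124, 128, 131, 128, 125, 121, 125, 151, 181, 197, 187, 160, 132, 112, 108, 122, 130, 129, 120, 121]
317 [107, 106, 107, 100, 110, 102, 102, 101, 108, 109, 113, 109, 109, 106, 113, 137, 178, 208, 214, 189, 157, 126, 108, 114, 132, 138, 132, 121, 127]
318 [109, 106, 107, 105, 100, 100, 97, 100, 95, 96, 94, 92, 95, 105, 125, 138, 169, 185, 183, 163, 139, 120, 107, 116, 134, 161, 169, 169, 184]
```

Scene rows show the nose tip at (349.9,157), matching the prediction, and the pad centred at about 350.2. Taking a force baseline, then closing in.

```bash
cat > force.py <<'E'
from h import *
F=[];P=[]
for i in range(12):
    manip.read_camera('side'); s=manip.state(); F.append(s['contact_force']); P.append(s['position'])
F=np.array(F); print(s['t'],'F',F.mean(0).round(2),'sd',F.std(0).round(2),'pos',np.mean(P,0).round(4),s['orientation'][2].round(1),'axial',F.mean(0)@np.array([-.336,.055,.940]))
E
python3 force.py
```

```text
18.125 F [ 0.18 -0.18 -3.16] sd [0.44 0.55 0.46] pos [0.405  0.3352 0.2239] 170.8 axial -3.0459503007829642
```

{"name": "drive_tool", "arguments": {"steps": [[2,-1,-5,0,0],[5,-2,-12,0,0],[5,-2,-12,0,0],[6,-2,-15,0,0],[6,-2,-15,0,0]]}}

```text
t: 18.75
position: [0.4109, 0.333, 0.2084]
orientation: [-180.0, -0.0, 170.8]
contact_force: [0.6, -0.5, -3.2]
gripper_width: 0.299
finger_force: 50.0
```

```bash
python3 force.py
```

```text
19.35 F [-0.06 -0.05 -3.05] sd [0.22 0.43 0.42] pos [0.411  0.3331 0.2087] 170.8 axial -2.8454910275982983
```

{"name": "drive_tool", "arguments": {"steps": [[0.5,0,-1.5,0,0],[1,0,-3,0,0],[1,0,-3,0,0]]}}

```text
t: 19.73
position: [0.412, 0.3331, 0.2057]
orientation: [180.0, 0.0, 170.8]
contact_force: [-0.9, 0.1, -1.7]
gripper_width: 0.296
finger_force: 50.0
```

```bash
python3 force.py
```

```text
20.325 F [-0.64 -0.14 -1.4 ] sd [0.52 0.55 0.42] pos [0.412  0.3331 0.2057] 170.8 axial -1.1057647714764105
```

{"name": "drive_tool", "arguments": {"steps": [[0.5,0,-1.5,0,0],[1,0,-3,0,0],[1.5,-0.2,-4,0,0],[1.5,-0.2,-4,0,0],[1.5,-0.2,-4,0,0]]}}

```text
t: 20.95
position: [0.4135, 0.3329, 0.2017]
orientation: [180.0, 0.0, 170.8]
contact_force: [-1.0, -0.5, 0.4]
gripper_width: 0.3
finger_force: 50.0
```

```bash
python3 force.py; python3 - <<'E'
from tilt import *
s=manip.state(); p=s['position']; y=s['orientation'][2]; snap('wrist','w8'); A=face('w8',p[2]-.05,y)
L=np.array([np.cos(np.radians(y)),np.sin(np.radians(y)),0]); Q=np.array([-L[1],L[0],0]); print('A rel',(A-p)@L,A[2]-p[2])
d=np.sin(.3475)*L+np.cos(.3475)*np.array([0,0,1]); tip=p-.0542*L-[0,0,.0993]; e=tip-[.4641,.324,.110]; print('axis err slope,Q mm',e@np.cross(Q,d)*1e3,e@Q*1e3,'depth',e@d*1e3)
o=snap('scene','c9'); g=cv2.cvtColor(o['im'],cv2.COLOR_RGB2GRAY)
for r in range(150,168): print(r,g[r,336:366].tolist())
E
```

```text
21.55 F [-0.61 -0.05 -0.03] sd [0.45 0.35 0.39] pos [0.4135 0.3329 0.2017] 170.8 axial 0.1729490711887821
face 910 axis pt [0.4231 0.3321 0.2256] tilt 19.91
A rel -0.009560963308962661 0.02391650785913277
axis err slope,Q mm -0.062169660443877776 -0.647913612992604 depth -8.137309601426225
150 [67, 69, 68, 68, 66, 68, 68, 68, 68, 71, 92, 126, 147, 160, 165, 162, 138, 92, 69, 67, 67, 67, 67, 67, 67, 67, 68, 68, 68, 67]
151 [65, 66, 67, 68, 66, 67, 66, 65, 67, 71, 89, 121, 146, 158, 166, 164, 145, 97, 69, 68, 68, 67, 67, 66, 67, 67, 67, 68, 67, 68]
152 [67, 67, 67, 67, 67, 66, 68, 67, 67, 70, 88, 120, 145, 157, 165, 165, 147, 100, 68, 67, 68, 67, 67, 67, 66, 65, 67, 67, 67, 66]
153 [66, 67, 68, 67, 67, 67, 66, 66, 67, 72, 86, 118, 143, 158, 165, 165, 147, 99, 68, 68, 68, 66, 67, 68, 68, 67, 66, 68, 68, 68]
154 [69, 69, 69, 69, 67, 68, 67, 68, 66, 69, 84, 114, 143, 158, 164, 165, 148, 101, 70, 67, 69, 68, 68, 67, 67, 67, 67, 68, 68, 68]
155 [70, 69, 69, 67, 68, 68, 67, 67, 67, 69, 83, 111, 141, 156, 164, 164, 147, 101, 71, 69, 68, 68, 68, 68, 69, 69, 68, 68, 69, 67]
156 [66, 69, 68, 68,
[... 915 characters left out ...]
 44, 45, 44, 48, 59, 86, 114, 137, 157, 182, 209, 215, 214, 213, 207, 191, 173, 171, 165, 119, 73, 64, 65, 65, 66, 66, 68, 67]
164 [47, 47, 47, 48, 51, 58, 76, 103, 124, 133, 142, 169, 196, 203, 201, 199, 195, 186, 181, 178, 162, 120, 80, 60, 60, 62, 61, 63, 66, 66]
165 [52, 56, 57, 63, 77, 93, 103, 110, 120, 131, 143, 164, 183, 186, 184, 183, 183, 180, 174, 161, 144, 124, 105, 75, 54, 49, 51, 53, 59, 62]
166 [76, 71, 74, 86, 110, 127, 131, 118, 110, 122, 142, 159, 167, 166, 164, 162, 161, 159, 153, 144, 134, 130, 127, 103, 66, 48, 44, 46, 48, 50]
167 [111, 88, 83, 100, 127, 141, 139, 121, 105, 115, 136, 147, 152, 153, 152, 151, 150, 148, 145, 140, 133, 134, 139, 127, 93, 60, 48, 43, 45, 45]
```

```bash
python3 force.py; python3 force.py
```

```text
22.25 F [-1.03  0.03  0.01] sd [0.33 0.32 0.57] pos [0.4135 0.3329 0.2016] 170.8 axial 0.35885232494509084
22.85 F [-0.69  0.06  0.37] sd [0.37 0.55 0.42] pos [0.4135 0.3329 0.2016] 170.8 axial 0.5829871001914997
```

{"name": "drive_tool", "arguments": {"steps": [[0.2,0,-0.5,0,0],[0.2,0,-0.5,0,0],[0.2,0,-0.5,0,0],[0.2,0,-0.5,0,0]]}}

```text
t: 23.35
position: [0.4136, 0.3329, 0.2011]
orientation: [180.0, -0.0, 170.8]
contact_force: [-0.5, -0.8, 0.1]
gripper_width: 0.299
finger_force: 50.0
```

```bash
python3 force.py; python3 -c "
from station import manip
print(manip.finish_job())"
```

```text
23.95 F [-0.89 -0.12  0.52] sd [0.49 0.49 0.45] pos [0.4137 0.3329 0.2011] 170.8 axial 0.7802152353442239
the job is handed in; nothing more can be done
None
```

The job is handed in at about 24 s: the label was scanned for about 1.5 s from 10 cm, and the probe is still in the gripper, pressed on the pad centre (within about 1 mm), square to its face (19.9° measured, 20° nominal), with the nose about half-way in (about 3.7 N).

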